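# Re-angle a swivel assembly fixture

### The arm

A 6-joint arm with a two-finger parallel gripper is mounted at the origin on the work surface. World frame = base frame: x ahead of the robot, y to its left, z up, the work surface at z = 0. Lengths are in m, angles in degrees, forces in N, time in s.
With the tool pointing down it reaches from about 0.325 to 0.775 m from the base axis. Payload 5.5 kg.
Tool frame: the origin (TCP) lies at the centre of the arm's flange, where the gripper is bolted on; the fingertips stand 182 mm ahead of it and the grasp point (between the pads) lies 163 mm ahead of it; z points along the fingers, y is the line along which they close (so a half turn about z gives the same grasp; the last joint's range is limited). The gripper opens to 88 mm and grips with 3 to 60 N. Pads are 20 mm wide; open, the fingers measure 115 mm over their backs; the gripper's body (75 mm by 178 mm) begins 61 mm behind the grasp point.
Start: joints at [-3.249, 5.22, 70.514, -0, 104.267, -3.249], TCP at [0.6, -0, 0.405] pointing down, gripper open.
Joint ranges: [-164.24, 164.24], [-49.07, 125.15], [9.68, 141.18], [-86.29, 266.29], [3.28, 154.24], [-151.56, 151.56]. Speed limits (degrees/s): [147.25, 147.25, 172.46, 180, 180, 180].

### API

Orientations are given as [roll, pitch, yaw] about the fixed x, y, z axes, in that order (R = Rz(yaw) Ry(pitch) Rx(roll)).
In Python, from station import r gives the robot as it stands. The module is installed in compiled form; this text tells all that it offers. Calls block until the motion is done:
- r.reach(position, orientation): joint-space move of the TCP to a pose.
- r.servo_line(position, rotation=None, speed=0.15): straight line of the TCP; rotation=None keeps the orientation; speed is the mean speed in m/s.
- r.move_joints(angles): joint-space move.
- r.let_go() and r.grab(squeeze=None): open the fingers fully, or close them until they stop; squeeze is the grip in N (None keeps the last).
- r.wait(seconds).
- r.inverse_kinematics(position, orientation): joint angles nearest the present ones, or None.
- r.sense(): the state.
- r.snapshot(name): name is "scene" or "side" or "wrist"; returns a dict with "frame" (400x640x3 uint8, red, green, blue), "fx", "fy", "cx", "cy" (pixels), "R" (3x3) and "t" (3): a world point X has camera coordinates R X + t. Camera axes: x right, y down, z forward; pixel columns grow to the right and rows downward; lengths in m; the calibration is good to about 2 mm. A picture is of the moment at which its call begins. There is no depth.
A pose or a line that the arm cannot do raises r.IKError and nothing moves.
- r.hand_in(): hands the job in; it is judged then, once.
The state is a dict: "clock": time; "joints": joint angles; "joint_vel": joint speeds; "joint_torque": joint torques, N m; "tcp_pos": TCP position; "orientation": TCP orientation; "contact_force": force on the tool from outside, world axes, zero at the start; "torque": the same for the moment, N m; "opening": finger opening in m; "gripper_force": force on a finger pad.
Only numpy, scipy, OpenCV 4.12 (cv2) and the standard library are available. Lean on these libraries where they do the work, as an engineer would, in place of code of your own. Each camera call takes 0.05 s, during which the arm holds its last target. There are 200 camera calls.

### The job

Re-angle the swivel fixture: turn its central clamp knob anticlockwise all the way to its stop before moving the head, then swing the head by its black handle until the red pointer points at the middle of the yellow marker. Then turn the knob clockwise until fully tight, with the head still on the mark. Leave the coil tray, the driver and the clear dish where they are.

Things in the scene. Friction and masses are not known exactly. Their poses are not given: they have to be found in the camera images.
- fixture: The fixture's aluminium base plate, fixed to the bench: 290 mm (x, from -140 to +150 mm) by 310 mm (y), top 14 mm above the bench. Origin on the vertical pivot axis at bench level; z up. The head and the knob both turn about this axis.
- knob (a joint): Clamp knob, rad: 0 is fully tight (hard stop), growing anticlockwise seen from above, to 2.8 fully loose (hard stop). It moves against a friction of about 0.15 N m (up to 0.25 N m while screwing the last radian tight), stays where left and does not rise. It clamps the head firmly below about 1.0 rad; above 1.3 rad the head is free. The knob does not turn with the head.
- knob_grip (a point): Point on the pivot axis 105 mm above the bench, in the knob's orange grip bar (66 mm long, 16 mm thick, from 82 to 120 mm above the bench, on a black round foot of 36 mm radius): pinch the bar across its thickness here from above. Turns with the knob: x runs along the bar, y across it, z up.
- head (a joint): Swing of the blue head about the pivot axis, rad, growing anticlockwise seen from above, stops at -1.3 and 1.3; at 0 the pointer looks along the fixture's +x. When free it swings with light friction (about 0.15 N m) and stays where left.
- handle (a point): In the head's upright black round handle, 26 mm diameter, standing from 36 to 98 mm above the bench; this point is on its axis 78 mm above the bench and 110 mm from the pivot axis, on the side opposite the pointer. The head is a 44 mm wide bar (top 36 mm above the bench) with a nest and a valve block on the pointer side (60 mm across, 54 to 88 mm from the pivot, up to 79 mm above the bench).
- pointer (a point): Tip of the head's red pointer, 110 mm from the pivot axis, 27 mm above the bench. Turns with the head: x is the way the pointer points (straight away from the pivot), z up.
- yellow_mark: Yellow round marker, 18 mm diameter on a 22 mm black rim, 4 mm high, fixed on the base plate just beyond the pointer's reach (122 to 165 mm from the pivot axis), left or right of the pointer: the mark to set. Origin at the centre of its underside, 14 mm above the bench.
- green_mark: Green round marker of the same size on the other side of the plate: not for this job.
- coil_tray: Loose steel tray, 160 x 110 mm, 35 mm high, filled with black coils, beside the fixture; to be left alone. Origin at the centre of its underside.
- driver: Loose grey power screwdriver lying on the bench, 175 mm long, 41 mm high, beside the fixture; to be left alone. Origin under its middle, x towards its bit.
- dish: Loose clear dish, 72 mm diameter, 28 mm high, beyond the fixture; to be left alone. Origin at the centre of its underside.

How it is judged:
By the outcome, as a careful person would: the job done as asked, in the order asked, and still so for the second after the job is handed in, with the robot touching nothing.
It also fails if it takes over 72 s, if anything falls off the work surface, if the arm or the gripper's body presses on something with over 40 N, if the wrist force passes 120 N, or if a joint passes its speed limit or range.

## Working session

There is one attempt and no reset: what is moved stays moved. The work goes in short steps, each a Python script; the robot and the scene stay as the last script left them, time stands still between calls to the robot, and variables do not carry over. Pictures are saved under pics/ and viewed, at most 10 in all, crops included, and the job is handed in when it is done.

```bash
mkdir -p pics; cat > h.py <<'E'
from station import r
import numpy as np, cv2
def snap(n,f):
    s=r.snapshot(n); cv2.imwrite(f'pics/{f}.png',s['frame'][:,:,::-1]); return s
def ray(s,u,v,z):
    d=np.array([(u-s['cx'])/s['fx'],(v-s['cy'])/s['fy'],1.]); R=np.array(s['R']);t=np.array(s['t'])
    c=-R.T@t; d=R.T@d; return c+d*(z-c[2])/d[2]
def proj(s,X):
    p=np.array(s['R'])@np.array(X)+s['t']; return np.array([s['fx']*p[0]/p[2]+s['cx'],s['fy']*p[1]/p[2]+s['cy']])
E
python3 - <<'E'
from h import *
import pickle
d={n:snap(n,n+'0') for n in('scene','wrist')}
pickle.dump(d,open('d0.pkl','wb'))
for n in d: print(n,-np.array(d[n]['R']).T@d[n]['t'],d[n]['fx'])
E
```

```text
scene [1.07427342 0.62873125 0.64951807] 421.43394909466804
wrist [0.60029219 0.06638987 0.38399888] 325.2114727108067
```

View pics/scene0.png

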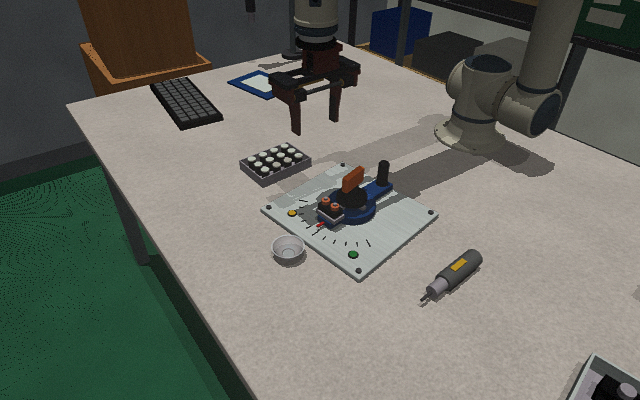

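View pics/wrist0.png

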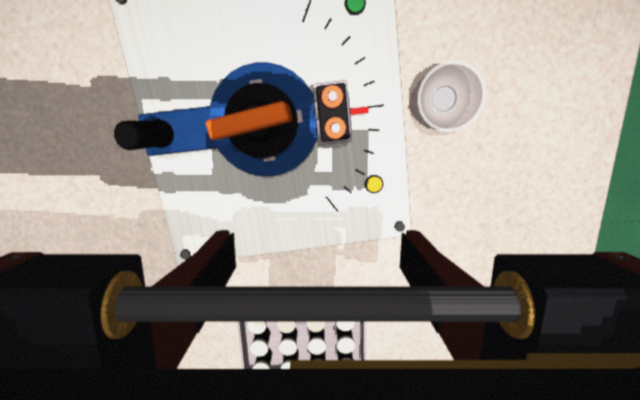

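The wrist view shows the knob bar at about (250,120), the handle top at (128,134), the yellow mark at (374,184) and the green mark at (355,4). The dish is at (449,97), and the tray is at the bottom on the -y side. I'll segment the image and localise these.

```bash
python3 - <<'E'
from h import *
import pickle
s=pickle.load(open('d0.pkl','rb'))['wrist']
P=lambda u,v,z:ray(s,u,v,z).round(4)
print('bar',P(208,130,.12),P(291,110,.12),'hand',P(128,134,.098),'yel',P(374,184,.018),'red',P(368,110,.027))
piv=P(249.5,120,.12)
st=r.sense(); print(st['orientation'],st['clock'])
# put wrist camera above the pivot (camera offset +0.066 y)
r.reach([piv[0]+.03,piv[1]-.066,.42],st['orientation'])
s=snap('wrist','wrist1'); pickle.dump(s,open('d1.pkl','wb'))
E
```

```text
bar [0.5133 0.0614 0.12  ] [0.5793 0.0767 0.12  ] hand [0.4369 0.0575 0.098 ] yel [ 6.645e-01 -4.000e-04  1.800e-02] red [0.6532 0.0804 0.027 ]
[-1.79901877e+02 -5.94176700e-03  8.99995337e+01] 0.1
```

View pics/wrist1.png

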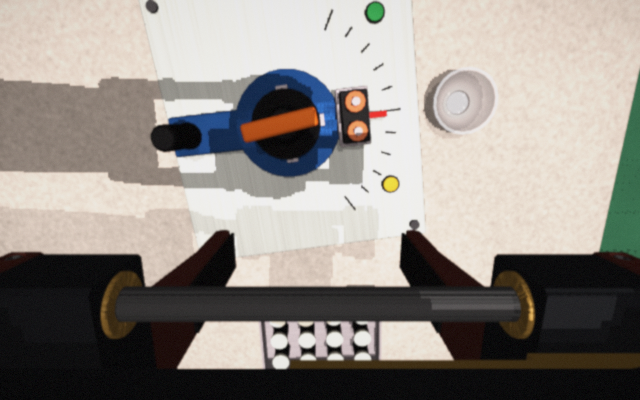

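The close view shows the orange bar from (242,131) to (319,116), the handle top near (163,138), the yellow mark at (391,184) and the red pointer at (378,114). The dish and tray are clear of the fixture. Next I'll get numeric blob centroids and check the IK for the knob turn.

```bash
cat >> h.py <<'E'
def blob(s,lo,hi,box):
    hsv=cv2.cvtColor(s['frame'],cv2.COLOR_RGB2HSV); m=cv2.inRange(hsv,lo,hi)
    k=np.zeros_like(m); a,b,c,d=box; k[b:d,a:c]=m[b:d,a:c]
    n,l,st,ce=cv2.connectedComponentsWithStats(k); i=1+np.argmax(st[1:,4])
    pts=np.argwhere(l==i)[:,::-1].astype(np.float32)
    return ce[i],st[i],cv2.minAreaRect(pts)
E
python3 - <<'E'
from h import *
import pickle
s=pickle.load(open('d1.pkl','rb'))
for n,lo,hi,box,z in [('bar',(5,150,60),(14,255,255),(230,95,330,150),.12),('yel',(22,120,100),(35,255,255),(350,150,420,210),.018),
  ('red',(0,150,80),(4,255,255),(366,100,400,130),.027),('blue',(100,120,30),(125,255,255),(140,60,345,180),.036),('hand',(0,0,0),(180,255,45),(145,115,176,160),.098)]:
    try:
        c,st,rect=blob(s,lo,hi,box); print(n,c.round(1),st,ray(s,*c,z).round(4))
        if n=='bar':
            b=cv2.boxPoints(rect); print([ray(s,*q,z).round(4)[:2] for q in b])
        if n=='blue': # right-left extents top/bottom of ring
            print(ray(s,c[0],st[1],.036).round(4),ray(s,c[0],st[1]+st[3],.036).round(4))
    except Exception as e: print(n,e)
j0=r.sense()['joints']
for off in (90,-90):
  q=[]
  for d in (0,40,80,120,165):
    yaw=12+d+off; q.append(r.inverse_kinematics([.546,.069,.268],[180,0,yaw])); 
  print(off,[None if a is None else np.round(a,0).tolist() for a in q])
E
```

```text
bar [279.9 123.9] [ 241  106   78   36 1549] [0.5452 0.0693 0.12  ]
[array([0.5111, 0.07  ]), array([0.5745, 0.0848]), array([0.5786, 0.0686]), array([0.5143, 0.0534])]
yel [390.2 183.7] [383 176  16  16 186] [ 6.642e-01 -1.000e-04  1.800e-02]
red [377.  113.8] [369 111  17   7  89] [0.643  0.0802 0.027 ]
blue [266.4 124.2] [ 169   70  169  106 6289] [0.5211 0.0689 0.036 ]
[0.5231 0.1242 0.036 ] [0.5191 0.0118 0.036 ]
hand [164.4 137.1] [151 124  25  27 554] [0.4368 0.0574 0.098 ]
90 [[4.0, -1.0, 91.0, 0.0, 90.0, -8.0], [4.0, -1.0, 91.0, 0.0, 90.0, -48.0], [4.0, -1.0, 91.0, 0.0, 90.0, -88.0], [4.0, -1.0, 91.0, 0.0, 90.0, -128.0], None]
-90 [None, [4.0, -1.0, 91.0, -0.0, 90.0, 132.0], [4.0, -1.0, 91.0, -0.0, 90.0, 92.0], [4.0, -1.0, 91.0, -0.0, 90.0, 52.0], [4.0, -1.0, 91.0, -0.0, 90.0, 7.0]]
```

```bash
cat >> h.py <<'E'
PIV=np.array([.5452,.0692])
def over(p,yaw,z): r.reach([p[0],p[1],z],[180,0,yaw])
def turn(total,lim=0.7,step=8):
    """turn wrist by total deg ccw about vertical; stop on torque"""
    s=r.sense(); z0=s['torque'][2]; j=np.array(s['joints']); done=0; log=[]
    while abs(done)<abs(total):
        d=np.sign(total)*min(step,abs(total)-abs(done)); j[5]-=d; r.move_joints(j); done+=d
        t=r.sense()['torque'][2]; log.append(round(t-z0,2))
        if abs(t-z0)>lim: break
    s=r.sense(); print('turn',done,log,'j6',round(s['joints'][5],1),'open',round(s['opening'],4),'F',np.round(s['contact_force'],1),'t',round(s['clock'],1))
    return done
E
python3 - <<'E'
from h import *
over(PIV,13+90,.33); r.servo_line([*PIV,.268],speed=.1)
r.grab(40); s=r.sense(); print(s['opening'],s['contact_force'],s['torque'],s['clock'])
turn(24)
E
```

```text
0.06586090537172451 [-10.41794375  -3.20890676   6.30501276] [-0.37085536  1.46959136  0.05061414] 2.175
turn 24 [np.float64(0.04), np.float64(0.07), np.float64(0.02)] j6 -33.0 open 0.0657 F [-5.2 -2.3  1.2] t 3.0
```

I misread the convention: tool y lies along yaw-90, so the grip closed along the bar's length. I'll release and re-measure the bar angle.

```bash
cat >> h.py <<'E'
def look(tag):
    r.reach([PIV[0]+.03,PIV[1]-.066,.42],[180,0,90]); s=snap('wrist',tag)
    c,st,rect=blob(s,(5,150,60),(14,255,255),(225,70,340,180)); b=[ray(s,*q,.12)[:2] for q in cv2.boxPoints(rect)]
    e=b[1]-b[0]; f=b[2]-b[1]; e=e if np.linalg.norm(e)>np.linalg.norm(f) else f
    print('bar',ray(s,*c,.12).round(4),'ang',np.degrees(np.arctan2(e[1],e[0])).round(1)%180)
    out={}
    for n,lo,hi,box,z in [('yel',(22,120,100),(35,255,255),(350,150,420,210),.018),('red',(0,150,80),(4,255,255),(300,60,420,230),.027)]:
        c,st,_=blob(s,lo,hi,box); p=ray(s,*c,z)[:2]-PIV; print(n,c.round(1),st[4],p.round(4),'dir',np.degrees(np.arctan2(p[1],p[0])).round(2))
    return s
E
python3 - <<'E'
from h import *
p=r.sense()['tcp_pos']; r.let_go(); r.servo_line([p[0],p[1],.33]); look('wrist2'); print(r.sense()['clock'])
E
```

```text
bar [0.5452 0.0694 0.12  ] ang 37.2
yel [392.8 184.6] 190 [ 0.1191 -0.0692] dir -30.17
red [379.7 114.3] 87 [0.0979 0.0109] dir 6.36
4.6833
```

View pics/wrist2.png

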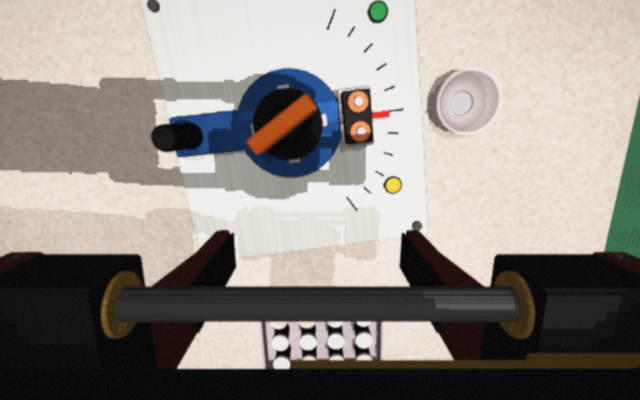

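The bar now reads 37° and the head hasn't moved. From here I can grip properly across the thickness with enough wrist range for the whole turn.

```bash
python3 - <<'E'
from h import *
over(PIV,37.2,.33); r.servo_line([*PIV,.268],speed=.1)
r.grab(40); s=r.sense(); print(s['opening'],s['joints'][5],s['contact_force'],s['clock'])
turn(160)
E
```

```text
0.015812132820774535 56.48067798398586 [ 1.30433275 -1.06373531 -0.6622782 ] 7.525
turn 136 [np.float64(-0.3), np.float64(-0.31), np.float64(-0.29), np.float64(-0.41), np.float64(-0.39), np.float64(-0.4), np.float64(-0.18), np.float64(-0.23), np.float64(-0.19), np.float64(-0.19), np.float64(-0.21), np.float64(-0.15), np.float64(-0.2), np.float64(-0.15), np.float64(-0.1), np.float64(-0.1), np.float64(-0.89)] j6 -79.1 open 0.0167 F [-9.1 -3.7  3.7] t 11.9
```

```bash
cat >> h.py <<'E'
def swing(a0,a1,n=6):
    for a in np.linspace(a0,a1,n+1)[1:]:
        c,s_=np.cos(np.radians(a)),np.sin(np.radians(a))
        r.servo_line([PIV[0]-.11*c,PIV[1]-.11*s_,.241],[180,0,a],speed=.05)
    s=r.sense(); print('F',np.round(s['contact_force'],1),'open',s['opening'],'t',s['clock'])
E
python3 - <<'E'
from h import *
r.let_go(); r.servo_line([*PIV,.33])
a=6.2; p=PIV-.11*np.array([np.cos(np.radians(a)),np.sin(np.radians(a))])
over(p,a,.33); r.servo_line([*p,.241],speed=.1); r.grab(15); print(r.sense()['opening'],r.sense()['contact_force'])
swing(a,-30.2)
r.let_go(); t=r.sense()['tcp_pos']; r.servo_line([t[0],t[1],.33]); look('wrist3'); print(r.sense()['clock'])
E
```

```text
0.025620349167378584 [-0.87420166 -2.55383625 -0.47268741]
F [ 4.2 -2.4 -3.9] open 0.02559689535787672 t 20.425
bar [0.5445 0.069  0.12  ] ang 168.5
yel [391.9 184. ] 185 [ 0.119  -0.0692] dir -30.18
red [364.4 170.5] 69 [ 0.0844 -0.0518] dir -31.53
24.2917
```

View pics/wrist3.png

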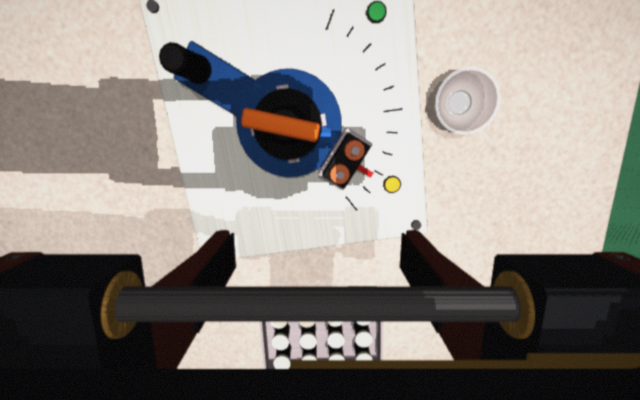

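The head swung to roughly the mark, with the pointer at (366,172) and the yellow mark at (392,184). The knob is at its loose stop with the bar at about 168°. A close look will give the pointer error.

```bash
cat >> h.py <<'E'
def close(tag):
    r.reach([.635,-.06,.31],[180,0,90]); s=snap('wrist',tag)
    c,st,_=blob(s,(22,120,100),(35,255,255),(0,0,640,230)); y=ray(s,*c,.018)[:2]
    hsv=cv2.cvtColor(s['frame'],cv2.COLOR_RGB2HSV); m=cv2.inRange(hsv,(0,150,70),(4,255,255))|cv2.inRange(hsv,(174,150,70),(180,255,255))
    v,u=np.nonzero(m[:230]); P=np.array([ray(s,a,b,.027)[:2] for a,b in zip(u,v)]); 
    P=P[np.linalg.norm(P-(PIV+.1*(y-PIV)/np.linalg.norm(y-PIV)),axis=1)<.025]
    vx,vy,x0,y0=cv2.fitLine(P.astype(np.float32),cv2.DIST_HUBER,0,.001,.001).ravel()
    if vx<0: vx,vy=-vx,-vy
    d=lambda a:np.degrees(np.arctan2(a[1],a[0])).round(2)
    k=(y[0]-x0)*vy-(y[1]-y0)*vx
    rad=np.linalg.norm(P-PIV,axis=1); tip=P[rad>rad.max()-.004].mean(0)
    print('yel px',c.round(1),y.round(4),'dir',d(y-PIV),'red n',len(P),'cen',P.mean(0).round(4),'dir',d(P.mean(0)-PIV),'tip',tip.round(4),d(tip-PIV),rad.max().round(4),'axis',d((vx,vy)),'miss mm',round(1000*k,1),
     'pivot off axis mm',round(1000*((PIV[0]-x0)*vy-(PIV[1]-y0)*vx),1))
    return s
E
python3 - <<'E'
from h import *
close('wrist4'); print(r.sense()['clock'])
i=cv2.imread('pics/wrist4.png'); 
E
```

```text
yel px [352.6 132.6] [ 6.644e-01 -3.000e-04] dir -30.25 red n 203 cen [0.629  0.0178] dir -31.56 tip [0.6357 0.0137] -31.49 0.1082 axis -30.79 miss mm -2.6 pivot off axis mm -1.3
24.9583
```

View pics/wrist4.png

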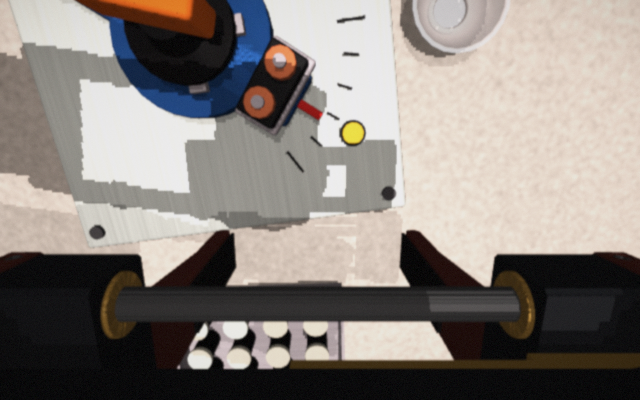

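```bash
python3 - <<'E'
from h import *
a=-30.2; p=PIV-.11*np.array([np.cos(np.radians(a)),np.sin(np.radians(a))])
r.reach([.5,.06,.36],[180,0,30]); over(p,a,.33); r.servo_line([*p,.241],speed=.1); r.grab(15)
swing(a,-28.9,2)
r.let_go(); t=r.sense()['tcp_pos']; r.servo_line([t[0],t[1],.33]); s=look('wrist5')
c,_,_=blob(s,(0,0,0),(180,255,45),(150,30,200,85)); h=ray(s,*c,.098)[:2]-PIV; print('hand',h,np.degrees(np.arctan2(-h[1],-h[0])))
close('wrist6'); print(r.sense()['clock'])
E
```

```text
F [-1.5 -0.1 -0.3] open 0.025672054181186506 t 29.7167
bar [0.5446 0.069  0.12  ] ang 168.5
yel [391.9 184. ] 186 [ 0.1191 -0.0692] dir -30.16
red [365.5 169.1] 77 [ 0.0856 -0.0502] dir -30.41
hand [-0.0882153   0.05048256] -29.78100874958168
yel px [352.7 132.6] [ 6.644e-01 -3.000e-04] dir -30.24 red n 204 cen [0.63   0.0193] dir -30.5 tip [0.6367 0.0154] -30.47 0.1082 axis -30.38 miss mm -0.5 pivot off axis mm -0.2
34.2333
```

The pointer is within about 0.3° of the mark. Now I'll tighten the knob.

```bash
python3 - <<'E'
from h import *
over(PIV,168.5,.33); r.servo_line([*PIV,.268],speed=.1)
r.grab(50); s=r.sense(); print(s['opening'],s['joints'][5],s['contact_force'],s['clock'])
turn(-170,lim=.95,step=6)
r.let_go(); r.servo_line([*PIV,.33]); look('wrist7'); close('wrist8'); print(r.sense()['clock'])
E
```

```text
0.015985388623369186 -74.79925775901305 [-2.30704604 -6.03578206  0.31152964] 37.175
turn -168 [np.float64(0.21), np.float64(0.1), np.float64(0.22), np.float64(0.14), np.float64(0.14), np.float64(0.11), np.float64(0.14), np.float64(0.09), np.float64(0.13), np.float64(0.16), np.float64(0.11), np.float64(0.15), np.float64(0.12), np.float64(0.12), np.float64(0.1), np.float64(0.14), np.float64(0.18), np.float64(0.15), np.float64(0.13), np.float64(0.17), np.float64(0.15), np.float64(0.16), np.float64(0.11), np.float64(0.08), np.float64(0.11), np.float64(0.17), np.float64(0.83), np.float64(1.31)] j6 92.8 open 0.0174 F [-7.9 -3.8  4.9] t 44.2
bar [0.545  0.0692 0.12  ] ang 7.7
yel [392.2 184. ] 187 [ 0.119  -0.0692] dir -30.17
red [365.7 169.1] 73 [ 0.0855 -0.0502] dir -30.43
yel px [352.7 132.5] [ 6.644e-01 -2.000e-04] dir -30.23 red n 204 cen [0.6299 0.0193] dir -30.48 tip [0.6367 0.0154] -30.48 0.1082 axis -30.23 miss mm -0.4 pivot off axis mm -0.4
48.1083
```

View pics/wrist7.png

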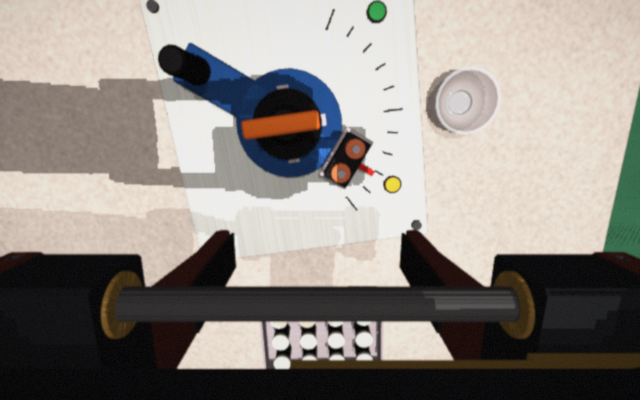

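The knob is at its hard stop: 160.8° between the two stops matches 2.8 rad. The pointer is still on the mark, and the dish and tray haven't moved.

```bash
python3 -c "
from h import *
print(r.hand_in())"
```

```text
the job is handed in; nothing more can be done
None
```

The job is handed in at about 48 s: I loosened the knob to its stop, swung the head onto the yellow mark (pointer about 0.3° off its middle), then tightened the knob to its other stop; the tray and dish look unmoved, and I never worked near the driver, though I took no later picture of it.

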